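# Push the paint jars home in the rack

## Robot

A 7-joint arm with a two-finger parallel gripper is mounted at the origin on the work surface. World frame = base frame: x ahead of the robot, y to its left, z up, the work surface at z = 0. Lengths are in mm, angles in rad, forces in N, time in s.
With the tool pointing down it reaches from about 400 to 900 mm from the base axis. Payload 5.6 kg.
Tool frame: the origin (TCP) lies midway between the tips of the shut fingers; the grasp point (between the pads) lies 19 mm behind it (robot.grip_point_offset is the distance from the TCP to the grasp point, in mm); z points along the fingers, y is the line along which they close (so a half turn about z gives the same grasp; the last joint's range is limited). The gripper opens to 92 mm and grips with 3 to 60 N. Pads are 20 mm wide; open, the fingers measure 128 mm over their backs; the gripper's body (75 mm by 189 mm) begins 69 mm behind the grasp point.
Start: joints at [-1.303, 0.468, -0.012, 1.603, 0.006, 1.071, -0.056], TCP at [198.825, 618.852, 214.592] pointing down, gripper open.
Joint ranges: [-2.53, 2.53], [-0.31, 2.02], [-1.57, 1.55], [0.28, 2.44], [-1.29, 4.43], [0.15, 1.84], [-2.92, 2.92]. Speed limits (rad/s): [2.57, 2.57, 3.14, 3.14, 3.14, 3.14, 3.14].

## Interface

Orientations are given as a 3x3 rotation matrix whose columns are the frame's x, y, z axes.
In Python, from rig import robot gives the robot as it stands.
- The arm moves only by the tool play_rows, never from a script. Its argument "motion" is one flat list of numbers, 7 for each row, row after row: the turn, a rotation vector about the tool's x, y, z in degrees, then the shift along the tool's x, y, z in m, then the opening, from 0 (shut) to 1 (fully open). In form: [rx, ry, rz, x, y, z, claw, rx, ry, rz, x, y, z, claw, ...]. A call has 1 to 12 rows; each row shifts and turns the commanded pose from where the row before left it, along the tool's axes as they then stand; what a row does not reach is not made up. A row lasts 1/10 s, in which the tool goes at most 50 mm and 8.59 degrees, less where a joint would pass 70% of its speed; a pose out of reach is approached as far as the arm can. A call with a gripper value outside its range is refused whole. The fingers move at their own pace and stop on an object; "grip_force" is the grip in N (left out, the last holds). Time passes only in rows, so rows that do not move let the fingers close. It gives the time, the measured TCP pose, the force, the opening and the grip force at its end, in the units of the state.
- robot.observe(): the state, without advancing time (a new reading comes with each control period).
- robot.grab_frame(name): name is "scene" or "top" or "wrist"; returns a dict with "image" (400x640x3 uint8, blue, green, red), "intrinsics" (3x3 intrinsics, pixels), "dist" ([k1, k2, p1, p2, k3] as OpenCV has them; the pictures are not rectified), "rvec" (rotation vector, rad) and "tvec" (3), from world to camera coordinates, as OpenCV has them; the wrist camera has in their place "tool_from_camera" (4x4, takes a point from camera to tool coordinates, whose origin is the TCP and whose axes are the flange's). Camera axes: x right, y down, z forward; pixel columns grow to the right and rows downward; lengths in mm; the calibration is good to about 2 mm. A picture is of the moment at which its call begins: read the wrist's pose just before it. There is no depth.
- robot.job_done(): hands the job in; it is judged then, once.
The state is a dict: "t": time; "qpos": joint angles; "joint_vel": joint speeds; "tau": joint torques, N m; "tool_pos": TCP position; "orientation": TCP orientation; "wrist_force": force on the tool from outside, world axes, zero at the start; "torque": the same for the moment, N m; "gripper_width": opening from 0.0 (shut) to 1.0 (fully open); "grip_force": force on a finger pad.
Only numpy, scipy, OpenCV 4.12 (cv2) and the standard library are available. Lean on these libraries where they do the work, as an engineer would, in place of code of your own. Each camera call takes 0.05 s, during which the arm holds its last target. There are 200 camera calls.

## Task

In the paint rack, push the row of square jars and the row of round jars along their lanes, each row as one train from behind, until both rows stand fully home: front jar against the end stop and no gaps between the jars. Only push with the fingers: do not lift, tip or carry any jar, keep them all upright in their lanes, and leave everything around the rack where it is.

Things in the scene. Friction and masses are not known exactly. Their poses are not given: they have to be found in the camera images.
- rack: Dark wooden paint rack with grey lane floors fixed to the table, 330 mm long x 116 wide, two straight parallel lanes. Origin: on the table, on its centre line; x runs along the lanes towards the end stop (roughly to the robot's left), y across, z up. Lane floors 8 mm above the table; low walls beside the lanes (middle 20 thick, outer 8 thick) reach 16 above the table. Open end at x = -170 mm, face of the end stop at x = +150.
- stop (a point): Middle of the foot of the end stop's face towards the jars, (150, 0, 8) mm in the rack's frame, axes as the rack's. The end stop is a fixed wooden cross board 12 mm thick, 116 wide, its top 38 above the table.
- lane_a (a point): Point on the centre line of one lane, on its floor, at (0, 30, 8) mm in the rack's frame, axes as the rack's. The lane is 40 mm wide between its walls.
- lane_b (a point): The same for the other lane, at (0, -30, 8) mm in the rack's frame; also 40 mm wide.
- square1: Square paint jar, number 1 of 4 in its row counted from the end stop: black body 36 x 36 x 32 high with a paper band, round white cap 31 across, 46 high in all, about 60 g. Origin: centre of its underside, z up. The four stand touching in a row (gaps under 1 mm), squared up with the lane, in one of the two lanes; which lane changes.
- square2: Square paint jar, number 2 of 4 in its row counted from the end stop: black body 36 x 36 x 32 high with a paper band, round white cap 31 across, 46 high in all, about 60 g. Origin: centre of its underside, z up. The four stand touching in a row (gaps under 1 mm), squared up with the lane, in one of the two lanes; which lane changes.
- square3: Square paint jar, number 3 of 4 in its row counted from the end stop: black body 36 x 36 x 32 high with a paper band, round white cap 31 across, 46 high in all, about 60 g. Origin: centre of its underside, z up. The four stand touching in a row (gaps under 1 mm), squared up with the lane, in one of the two lanes; which lane changes.
- square4: Square paint jar, number 4 of 4 in its row counted from the end stop (the hindmost): black body 36 x 36 x 32 high with a paper band, round white cap 31 across, 46 high in all, about 60 g. Origin: centre of its underside, z up. The four stand touching in a row (gaps under 1 mm), squared up with the lane, in one of the two lanes; which lane changes.
- round1: Round paint jar, number 1 of 3 in its row counted from the end stop: black body 36 across, 34 high with a paper band, white cap 31 across, 48 high in all, about 60 g. Origin: centre of its underside, z up. The three stand touching in a row (gaps under 1 mm) in the lane that the square jars do not use.
- round2: Round paint jar, number 2 of 3 in its row counted from the end stop: black body 36 across, 34 high with a paper band, white cap 31 across, 48 high in all, about 60 g. Origin: centre of its underside, z up. The three stand touching in a row (gaps under 1 mm) in the lane that the square jars do not use.
- round3: Round paint jar, number 3 of 3 in its row counted from the end stop (the hindmost): black body 36 across, 34 high with a paper band, white cap 31 across, 48 high in all, about 60 g. Origin: centre of its underside, z up. The three stand touching in a row (gaps under 1 mm) in the lane that the square jars do not use.
- spare_jar: Round paint jar like the others, 36 across, 48 high, standing on the table beside the rack, not part of the job. Origin: centre of its underside.
- shell_a: Clear greyish plastic bell-shaped ornament, 58 across, 64 high, standing on the table beside the rack. Origin: centre of its underside.
- shell_b: Clear greyish plastic bell-shaped ornament, 58 across, 64 high, standing on the table beside the rack. Origin: centre of its underside.
- brush_pot: White pot, 84 across at the rim, 100 high, with paint brushes standing in it to about 200, on the table beyond the end stop. Origin: centre of its underside.
- glue_stick: White glue stick, 26 across, 70 high, standing on the table beside the rack. Origin: centre of its underside.
- sponge: Yellow sponge block, 70 x 45 x 22 high, on the table beside the rack. Origin: centre of its underside.
There are look-alikes about, which are no part of the job. What is shaped like the square4 but pink, purple or red is not meant.

How it is judged (in metres and radians):
At the end, for the whole second after the job is handed in: Every jar of both rows is upright (within 0.12 rad), at rest on its lane floor and no more than 4 mm (front jar) to 5.5 mm (fourth jar) short of its place in a row closed up against the end stop (x of each of square1, round1 in the frame of rack above 0.128 m and z of square1 in the frame of rack between 0.004 and 0.012 m and angle between each of square1, square2, square3, square4, round1, round2, round3's own z axis and vertical below 0.12 rad and linear speed of each of square1, square2, square3, square4, round1, round2, round3 below 0.02 m/s and x of each of square2, round2 in the frame of rack above 0.0915 m and z of square2 in the frame of rack between 0.004 and 0.012 m and x of each of square3, round3 in the frame of rack above 0.055 m and z of square3 in the frame of rack between 0.004 and 0.012 m and x of square4 in the frame of rack above 0.0185 m and z of square4 in the frame of rack between 0.004 and 0.012 m and z of round1 in the frame of rack between 0.004 and 0.012 m and z of round2 in the frame of rack between 0.004 and 0.012 m and z of round3 in the frame of rack between 0.004 and 0.012 m); the robot touches nothing.
It fails at once if a jar of the rows is lifted (more than 10 mm off the lane floor) (z of any of square1, square2, square3, square4, round1, round2, round3 in the frame of rack above 0.018 m).
It fails at once if a jar of the rows is tipped over or pushed out of its lane onto the table (angle between any of square1, square2, square3, square4, round1, round2, round3's own z axis and vertical above 0.6 rad or z of any of square1, square2, square3, square4, round1, round2, round3 in the frame of rack below 0.002 m).
It fails at once if something standing around the rack is disturbed (moved more than 20 mm) (distance of any of spare_jar, shell_a, shell_b, brush_pot, glue_stick, sponge from where it was at the start of the episode above 0.02 m).
It also fails if it takes over 42 s, if anything falls off the work surface, if the arm or the gripper's body presses on something with over 40 N, if the wrist force passes 120 N, or if a joint passes its speed limit or range.

## Working session

There is one attempt and no reset: what is moved stays moved. The work goes in short steps, Python scripts to look and compute and a tool call to move; the robot and the scene stay as the last step left them, time stands still between calls to the robot, and variables do not carry over. Pictures are saved under pics/ and viewed, at most 10 in all, crops included, and the job is handed in when it is done.

Besides the shell and the picture viewer there is one more tool, called after ">>>" as name(argument=value, ...) on one line, values as JSON. play_rows: Moves the arm, as the interface text tells. Its arguments: {"type":"object","properties":{"motion":{"type":"array","items":{"type":"number"}},"grip_force":{"type":"number"}},"required":["motion"]}

```bash
mkdir -p pics
python3 - <<'E'
from rig import robot
import cv2,pickle
s=robot.observe();print(s)
d={}
for n in("scene","top"):
    f=robot.grab_frame(n);d[n]=f;cv2.imwrite(f"pics/{n}1.png",f["image"]);print(n,f["intrinsics"],f["dist"],f["rvec"],f["tvec"])
pickle.dump(d,open("f.pkl","wb"))
E
```

```text
{'t': 0.0, 'qpos': array([-1.30298626,  0.46835799, -0.01157983,  1.60357943,  0.0059755 ,
        1.07142649, -0.05631164]), 'joint_vel': array([ 0.00065993,  0.00054133,  0.00061538, -0.00052841, -0.00118278,
        0.00100579,  0.00058205]), 'tau': array([ 8.49944081e-04, -5.20581114e+01, -1.20932877e-02, -2.43738556e+01,
       -5.65781922e-02,  1.73097599e-02,  1.64782582e-04]), 'tool_pos': array([198.68874158, 618.2905037 , 213.67108864]), 'orientation': array([[-9.52053091e-01,  3.05932562e-01, -4.24348286e-04],
       [ 3.05932836e-01,  9.52051607e-01, -1.68418023e-03],
       [-1.11244104e-04, -1.73325106e-03, -9.99998492e-01]]), 'wrist_force': array([ 0.45918271, -0.14870995,  0.84621875]), 'torque': array([0.04779582, 0.00488405, 0.03083249]), 'grip_force': 0.0, 'gripper_width': 1.000987682703901}
scene [[386.09495263   0.         319.45268297]
 [  0.         386.09495263 203.77053968]
 [  0.           0.           1.        ]] [-0.03165469  0.          0.          0.          0.        ] [ 2.21399651  1.21815924 -0.40770328] [-321.21557444 -352.94983663 1000.44558901]
top [[510.30900779   0.         318.68451136]
 [  0.         510.30900779 201.65268631]
 [  0.           0.           1.        ]] [-0.12326909  0.          0.          0.          0.        ] [ 2.19251109 -2.15860422  0.04540683] [ 34.72724426 558.7637149  958.15312211]
```

View pics/top1.png

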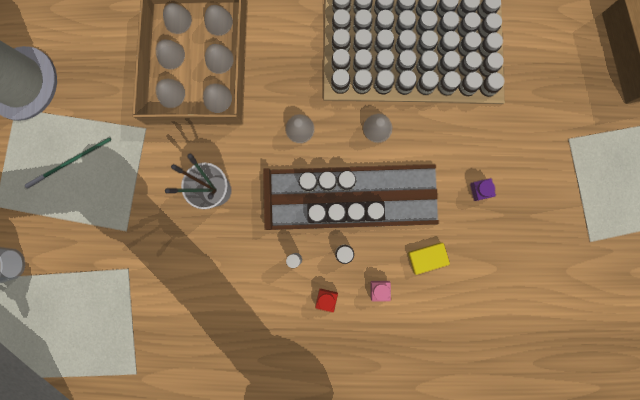

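View pics/scene1.png

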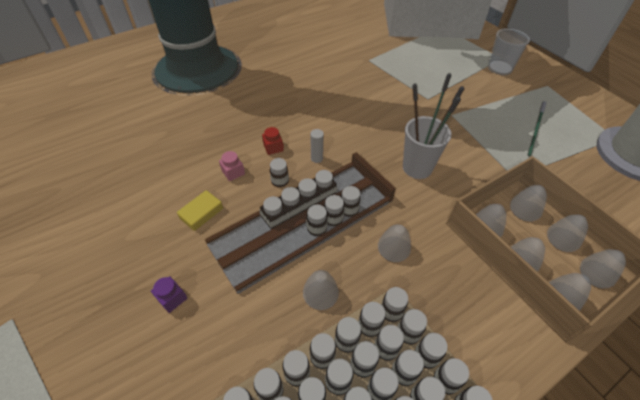

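The top view shows the stop at the left of the rack (col ~268). Three round caps stand at (307–347, 180) and four square-jar caps at (317–376, 212). The open end is at col ~437, with the sponge at (428,259) and the purple look-alike at (483,189).

```bash
cat > h.py <<'E'
import cv2,numpy as np
def ray(f,uv,z):
    p=cv2.undistortPoints(np.float64(uv).reshape(-1,1,2),f["intrinsics"],np.float64(f["dist"]))[:,0]
    R=cv2.Rodrigues(np.float64(f["rvec"]))[0];t=np.float64(f["tvec"]).ravel()
    d=np.c_[p,np.ones(len(p))]@R; c=-R.T@t
    return c+d*((z-c[2])/d[:,2])[:,None]
def caps(f,roi=(265,160,440,232)):
    x0,y0,x1,y1=roi;im=f["image"][y0:y1,x0:x1]
    hsv=cv2.cvtColor(im,cv2.COLOR_BGR2HSV)
    m=((hsv[...,2]>165)&(hsv[...,1]<60)).astype(np.uint8)
    n,l,s,c=cv2.connectedComponentsWithStats(m)
    k=[i for i in range(1,n) if s[i,4]>60]
    return np.array([c[i]+[x0,y0] for i in k]),[tuple(int(v) for v in s[i,2:]) for i in k]
E
python3 - <<'E'
import pickle,numpy as np,cv2
from h import *
np.set_printoptions(precision=1,suppress=True)
f=pickle.load(open("f.pkl","rb"))["top"]
c,s=caps(f);print(c,s)
print(ray(f,c,55))
im=f["image"]
cv2.imwrite("pics/c.png",cv2.resize(im[155:285,255:455],None,fx=4,fy=4,interpolation=cv2.INTER_CUBIC))
print(ray(f,[[345,254]],48),ray(f,[[293,261]],70),ray(f,[[300,127],[376,127]],40),ray(f,[[428,259],[483,189]],20))
E
```

```text
[[346.6 178.8]
 [307.4 180.1]
 [327.  179.5]
 [375.6 210.3]
 [316.5 212.4]
 [336.1 211.6]
 [355.8 211. ]] [(16, 16, 192), (16, 15, 191), (15, 16, 195), (16, 16, 196), (16, 16, 197), (15, 16, 192), (16, 15, 191)]
[[598.8  -8.4  55. ]
 [595.5  64.1  55. ]
 [597.   27.7  55. ]
 [541.4 -62.4  55. ]
 [536.   46.2  55. ]
 [537.9  10.2  55. ]
 [539.5 -26.1  55. ]]
[[460.1  -7.5  48. ]] [[446.6  86.8  70. ]] [[698.3  80.7  40. ]
 [700.1 -63.4  40. ]] [[ 451.8 -166.4   20. ]
 [ 587.2 -272.8   20. ]]
```

View pics/c.png

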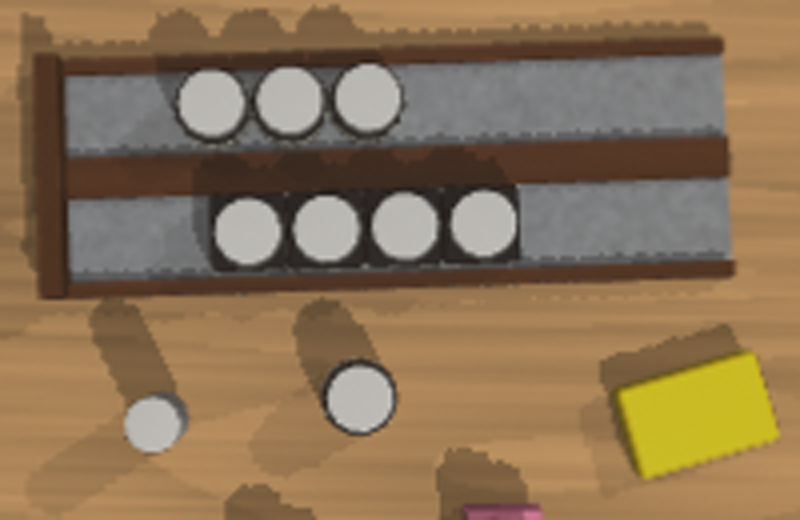

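Run:
```python
import pickle,numpy as np
from h import *
np.set_printoptions(precision=1,suppress=True)
f=pickle.load(open("f.pkl","rb"))["top"]
P=lambda l:[[255+(a+.5)/4-.5,155+(b+.5)/4-.5] for a,b in l]
print("stop face top",ray(f,P([(63,57),(69,293)]),38))
print("stop back top",ray(f,P([(36,55),(41,298)]),38))
print("open end z16",ray(f,P([(723,38),(735,276)]),16)," mid",ray(f,P([(728,138),(729,175)]),16))
c,_=caps(f)
cc=np.vstack([ray(f,c[:3],56),ray(f,c[3:],54)])
sf=ray(f,P([(63,57),(69,293)]),38).mean(0)[:2]
d=ray(f,c[4:5],54)-ray(f,c[3:4],54);d=d[0,:2]/np.linalg.norm(d[0,:2]);n=np.array([-d[1],d[0]])
print(d,np.degrees(np.arctan2(-d[0],d[1])))
rel=cc[:,:2]-sf;print(np.c_[150+rel@d,rel@n])
```

```text
stop face top [[617.7 135.4  38. ]
 [506.2 130.1  38. ]]
stop back top [[618.5 148.3  38. ]
 [503.7 143.2  38. ]]
open end z16 [[ 634.4 -181.    16. ]
 [ 519.5 -186.8   16. ]]  mid [[ 585.9 -183.3   16. ]
 [ 568.  -183.8   16. ]]
[-0.1  1. ] 2.8881361144300155
[[  7.2 -29.6]
 [ 79.7 -29.9]
 [ 43.4 -29.6]
 [-44.   30.3]
 [ 64.9  30.3]
 [ 28.8  30.2]
 [ -7.6  30.4]]
```

>>> play_rows(motion=[0, 0, -6.9, 0, 0, 0, 0, 0, 0, -6.9, 0, 0, 0, 0, 0, 0, -6.9, 0, 0, 0, 0, 0, 0, 0, -0.018, -0.045, 0, 0, 0, 0, 0, -0.018, -0.045, 0, 0, 0, 0, 0, -0.018, -0.045, 0, 0, 0, 0, 0, -0.018, -0.045, 0, 0, 0, 0, 0, -0.018, -0.045, 0, 0, 0, 0, 0, -0.018, -0.045, 0, 0, 0, 0, 0, -0.018, -0.045, 0, 0, 0, 0, 0, -0.018, -0.045, 0, 0, 0, 0, 0, 0, 0, 0, 0], grip_force=40)

```text
t: 1.3
tool_pos: [363.1, 260.6, 214.5]
orientation: [[-0.999, -0.041, 0.0], [-0.041, 0.999, -0.002], [-0.0, -0.002, -1.0]]
wrist_force: [0.6, 1.0, -0.1]
gripper_width: 0.003
grip_force: 0.0
```

>>> play_rows(motion=[0, 0, -0.5, -0.018, -0.044, 0, 0, 0, 0, 0, -0.018, -0.044, 0, 0, 0, 0, 0, -0.018, -0.044, 0, 0, 0, 0, 0, -0.018, -0.044, 0, 0, 0, 0, 0, -0.018, -0.044, 0, 0, 0, 0, 0, -0.018, -0.044, 0, 0, 0, 0, 0, -0.018, -0.044, 0, 0, 0, 0, 0, -0.018, -0.044, 0, 0, 0, 0, 0, -0.018, -0.044, 0, 0, 0, 0, 0, 0, 0, 0, 0, 0, 0, 0, 0, 0, 0, 0])

```text
t: 2.4
tool_pos: [545.4, -119.6, 213.8]
orientation: [[-0.998, -0.057, -0.001], [-0.057, 0.998, 0.0], [0.001, 0.0, -1.0]]
wrist_force: [-0.5, 0.5, 0.6]
gripper_width: 0.006
grip_force: 0.0
```

```bash
cat >> h.py <<'E'
SF=np.array([561.95,132.75]);D=np.array([-0.0504,0.9987]);N=np.array([-D[1],D[0]])
def rack(p):
    r=np.atleast_2d(p)[:,:2]-SF
    return np.c_[150+r@D,r@N]
def look(robot,name):
    f=robot.grab_frame("top");cv2.imwrite(f"pics/{name}.png",f["image"]);return f
E
python3 - <<'E'
from rig import robot
from h import *
s=robot.observe();print(s["t"],s["tool_pos"],rack(s["tool_pos"]),s["orientation"])
f=look(robot,"t2");cv2.imwrite("pics/t2c.png",cv2.resize(f["image"][130:280,240:500],None,fx=3,fy=3))
E
```

```text
2.4 [ 545.37314835 -119.55981405  213.83827905] [[-101.14633797   29.27171637]] [[-9.98352078e-01 -5.73678125e-02 -1.43584346e-03]
 [-5.73680369e-02  9.98353091e-01  1.15564210e-04]
 [ 1.42684909e-03  1.97745290e-04 -9.99998962e-01]]
```

View pics/t2c.png

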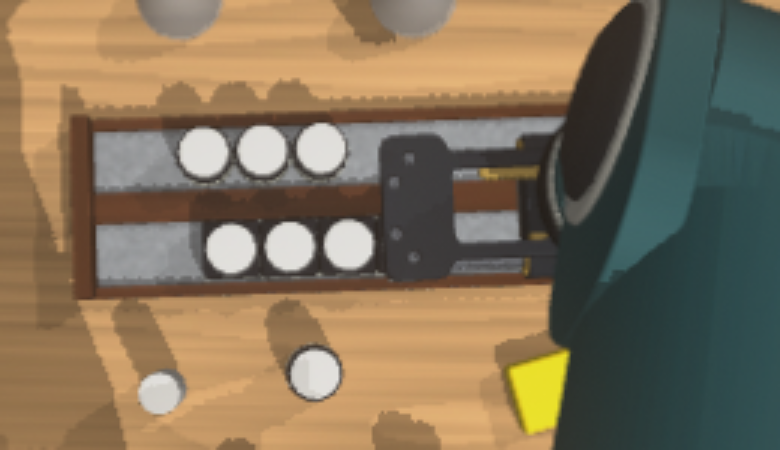

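The top view shows the shut gripper over the square lane behind square4. The arm's view is offset by parallax and the jars are unmoved. Next I go down, a little further back.

>>> play_rows(motion=[0, 0, 0.4, 0.001, -0.01, 0, 0, 0, 0, 0, 0, 0, 0.045, 0, 0, 0, 0, 0, 0, 0.045, 0, 0, 0, 0, 0, 0, 0.045, 0, 0, 0, 0, 0, 0, 0.04, 0, 0, 0, 0, 0, 0, 0.02, 0, 0, 0, 0, 0, 0, 0, 0, 0, 0, 0, 0, 0, 0, 0])

```text
t: 3.25
tool_pos: [545.4, -128.9, 20.1]
orientation: [[-0.999, -0.053, 0.0], [-0.053, 0.999, 0.0], [-0.0, 0.0, -1.0]]
wrist_force: [0.5, -1.0, -0.1]
gripper_width: 0.003
grip_force: 0.0
```

Run:
```python
from rig import robot
from h import *
s=robot.observe();print(s["t"],s["tool_pos"],rack(s["tool_pos"]),s["wrist_force"])
f=robot.grab_frame("scene");cv2.imwrite("pics/s3.png",cv2.resize(f["image"][120:320,140:420],None,fx=2.8,fy=2.8))
```

```text
3.25 [ 545.39364034 -128.930466     20.14078053] [[-110.50584087   29.72353188]] [ 0.51960235 -0.96657204 -0.07441439]
```

View pics/s3.png

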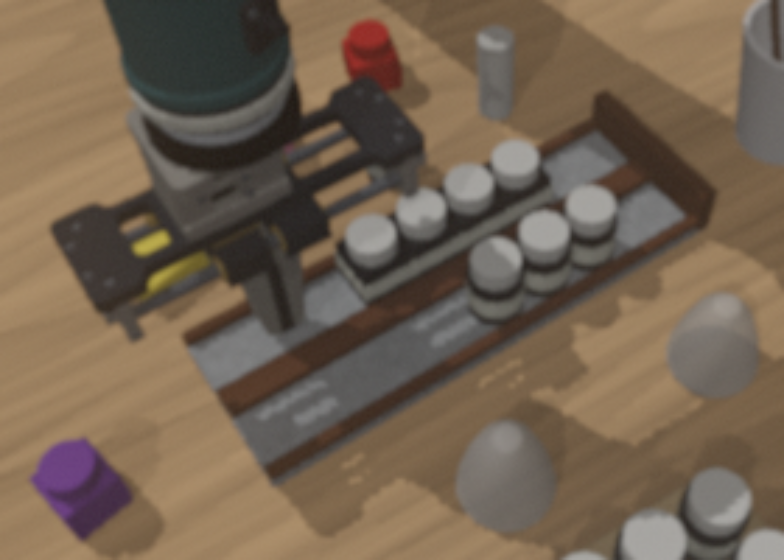

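The scene view shows the fingertips upright inside the square lane, behind square4 and clear of everything.

>>> play_rows(motion=[0, 0, 0, 0, 0.009, 0, 0, 0, 0, 0, 0, 0.009, 0, 0, 0, 0, 0, 0, 0.006, 0, 0, 0, 0, 0, 0, 0.004, 0, 0, 0, 0, 0, 0, 0.004, 0, 0, 0, 0, 0, 0, 0.004, 0, 0, 0, 0, 0, 0, 0.004, 0, 0, 0, 0, 0, 0, 0.004, 0, 0, 0, 0, 0, 0, 0.004, 0, 0, 0, 0, 0, 0, 0.004, 0, 0, 0, 0, 0, 0, 0.002, 0, 0, 0, 0, 0, 0, 0, 0, 0])

```text
t: 4.5
tool_pos: [542.3, -75.0, 19.6]
orientation: [[-0.999, -0.053, -0.0], [-0.053, 0.999, 0.0], [0.0, 0.0, -1.0]]
wrist_force: [0.8, -0.7, 1.0]
gripper_width: 0.005
grip_force: 0.2
```

Run:
```python
from rig import robot
from h import *
np.set_printoptions(precision=1,suppress=True)
s=robot.observe();print(s["t"],rack(s["tool_pos"]),s["tool_pos"],s["wrist_force"])
f=look(robot,"t4");c,q=caps(f);print(rack(ray(f,c,55)),q)
```

```text
4.5 [[-56.5  30.1]] [542.3 -75.   19.6] [ 0.8 -0.7  1. ]
[[ 80.  -29.7]
 [  8.9 -24.4]
 [ 82.4  30.3]
 [ 49.   31.6]] [(16, 16, 201), (15, 9, 106), (16, 16, 200), (13, 16, 159)]
```

>>> play_rows(motion=[0, 0, 0, 0, 0.004, 0, 0, 0, 0, 0, 0, 0.004, 0, 0, 0, 0, 0, 0, 0.004, 0, 0, 0, 0, 0, 0, 0.004, 0, 0, 0, 0, 0, 0, 0.004, 0, 0, 0, 0, 0, 0, 0.004, 0, 0, 0, 0, 0, 0, 0.004, 0, 0, 0, 0, 0, 0, 0.004, 0, 0, 0, 0, 0, 0, 0.004, 0, 0, 0, 0, 0, 0, 0.004, 0, 0, 0, 0, 0, 0, 0.002, 0, 0, 0, 0, 0, 0, 0, 0, 0])

```text
t: 5.75
tool_pos: [540.1, -32.8, 19.6]
orientation: [[-0.999, -0.053, -0.0], [-0.053, 0.999, 0.0], [0.0, 0.001, -1.0]]
wrist_force: [-0.1, -0.3, -0.1]
gripper_width: 0.005
grip_force: 0.0
```

>>> play_rows(motion=[0, 0, 0, 0, 0.002, 0, 0, 0, 0, 0, 0, 0.002, 0, 0, 0, 0, 0, 0, 0.001, 0, 0, 0, 0, 0, 0, 0, 0, 0])

```text
t: 6.15
tool_pos: [539.8, -28.3, 19.6]
orientation: [[-0.999, -0.052, -0.0], [-0.052, 0.999, 0.0], [0.0, 0.0, -1.0]]
wrist_force: [-0.4, -0.3, -0.2]
gripper_width: 0.01
grip_force: 0.3
```

Run:
```python
from rig import robot
from h import *
np.set_printoptions(precision=1,suppress=True)
s=robot.observe();print(s["t"],rack(s["tool_pos"]),s["tool_pos"],s["wrist_force"])
f=look(robot,"t5");c,q=caps(f);print(rack(ray(f,c,55)),q)
```

```text
6.15 [[-9.7 30.2]] [539.8 -28.3  19.6] [-0.4 -0.3 -0.2]
[[ 49.3  30.2]
 [129.1  30.8]
 [ 97.7  31.6]] [(7, 14, 64), (16, 16, 201), (10, 16, 125)]
```

Front cap is at 129 and no contact is felt yet, so I push the last few millimetres gently.

>>> play_rows(motion=[0, 0, 0, 0, 0.001, 0, 0, 0, 0, 0, 0, 0.001, 0, 0, 0, 0, 0, 0, 0.001, 0, 0, 0, 0, 0, 0, 0, 0, 0])

```text
t: 6.6
tool_pos: [539.7, -25.3, 19.6]
orientation: [[-0.999, -0.052, -0.0], [-0.052, 0.999, 0.0], [0.0, 0.0, -1.0]]
wrist_force: [0.2, 0.0, -0.1]
gripper_width: 0.007
grip_force: 0.4
```

>>> play_rows(motion=[0, 0, 0, 0, 0.001, 0, 0, 0, 0, 0, 0, 0.001, 0, 0, 0, 0, 0, 0, 0, 0, 0])

```text
t: 6.9
tool_pos: [539.6, -23.3, 19.6]
orientation: [[-0.999, -0.052, 0.0], [-0.052, 0.999, 0.0], [-0.0, 0.0, -1.0]]
wrist_force: [0.2, -0.4, -0.4]
gripper_width: 0.005
grip_force: 0.4
```

>>> play_rows(motion=[0, 0, 0, 0, 0.001, 0, 0, 0, 0, 0, 0, 0.001, 0, 0, 0, 0, 0, 0, 0, 0, 0])

```text
t: 7.2
tool_pos: [539.6, -22.7, 19.7]
orientation: [[-0.999, -0.051, 0.0], [-0.051, 0.999, -0.001], [-0.0, -0.001, -1.0]]
wrist_force: [0.2, -4.0, 0.2]
gripper_width: 0.003
grip_force: 2.4
```

Run:
```python
from rig import robot
from h import *
np.set_printoptions(precision=1,suppress=True)
s=robot.observe();print(s["t"],rack(s["tool_pos"]),s["tool_pos"],s["wrist_force"],s["tau"])
f=look(robot,"t6");c,q=caps(f);print(rack(ray(f,c,55)),q)
cv2.imwrite("pics/t6c.png",cv2.resize(f["image"][155:240,255:455],None,fx=4,fy=4,interpolation=cv2.INTER_CUBIC))
```

```text
7.2 [[-4.1 30.2]] [539.6 -22.7  19.7] [ 0.2 -4.   0.2] [ -2.6 -47.3   1.6 -14.9  -0.8   0.4  -0. ]
[[ 77.1 -25. ]
 [134.8  30.8]
 [103.8  31.7]] [(12, 9, 90), (16, 16, 197), (10, 16, 115)]
```

View pics/t6c.png

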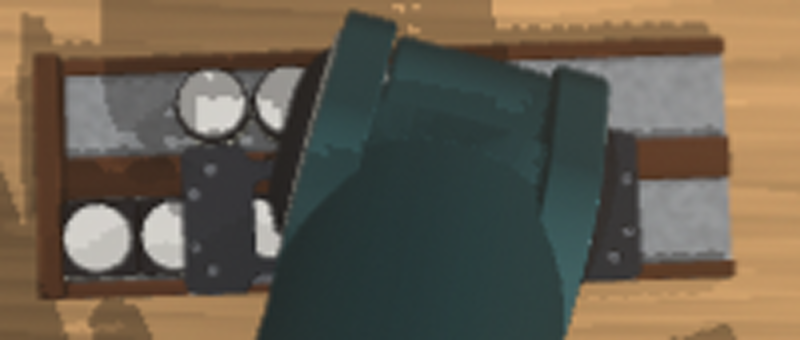

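The view shows square1's cap against the stop at crop (97,238), and the wrist force rose to 4 N, so the square row is home. Now I back off, lift and cross to the round lane.

>>> play_rows(motion=[0, 0, 0, 0, -0.01, 0, 0, 0, 0, 0, 0, -0.02, 0, 0, 0, 0, 0, 0, -0.02, 0, 0, 0, 0, 0, 0, 0, -0.04, 0, 0, 0, 0, -0.03, 0, 0, 0, 0, 0, 0, -0.03, 0, 0, 0, 0, 0, 0, 0, 0, 0, 0, 0, 0, 0, 0, 0, 0.03, 0, 0, 0, 0, 0, 0, 0.01, 0, 0, 0, 0, 0, 0, 0, 0])

```text
t: 8.25
tool_pos: [599.6, -68.0, 17.7]
orientation: [[-0.999, -0.052, -0.005], [-0.052, 0.999, 0.001], [0.005, 0.001, -1.0]]
wrist_force: [-0.1, -0.6, 0.4]
gripper_width: 0.005
grip_force: 0.0
```

Run:
```python
from rig import robot
from h import *
s=robot.observe();print(s["t"],rack(s["tool_pos"]),s["tool_pos"],s["wrist_force"])
```

```text
8.25 [[-52.40569635 -27.51121297]] [599.62888652 -68.01767845  17.69716643] [-0.05305375 -0.57279655  0.40965375]
```

>>> play_rows(motion=[0, 0, 0, -0.002, 0.008, 0, 0, 0, 0, 0, 0, 0.008, 0, 0, 0, 0, 0, 0, 0.006, 0, 0, 0, 0, 0, 0, 0.004, 0, 0, 0, 0, 0, 0, 0.004, 0, 0, 0, 0, 0, 0, 0.004, 0, 0, 0, 0, 0, 0, 0.004, 0, 0, 0, 0, 0, 0, 0.004, 0, 0, 0, 0, 0, 0, 0.004, 0, 0, 0, 0, 0, 0, 0.004, 0, 0, 0, 0, 0, 0, 0.002, 0, 0, 0, 0, 0, 0, 0, 0, 0])

```text
t: 9.45
tool_pos: [601.3, -15.6, 19.5]
orientation: [[-0.999, -0.053, -0.0], [-0.053, 0.999, 0.0], [-0.0, 0.0, -1.0]]
wrist_force: [0.2, 0.1, 1.2]
gripper_width: 0.004
grip_force: 0.7
```

Run:
```python
from rig import robot
from h import *
np.set_printoptions(precision=1,suppress=True)
s=robot.observe();print(s["t"],rack(s["tool_pos"]),s["tool_pos"],s["wrist_force"])
f=look(robot,"t7");c,q=caps(f);print(rack(ray(f,c,55)),q)
```

```text
9.45 [[ -0.2 -31.8]] [601.3 -15.6  19.5] [0.2 0.1 1.2]
[[107.5 -29.6]
 [134.8  30.9]
 [ 99.4  30.6]] [(11, 16, 121), (16, 15, 196), (15, 16, 188)]
```

>>> play_rows(motion=[0, 0, 0, 0.001, 0.004, 0, 0, 0, 0, 0, 0.001, 0.004, 0, 0, 0, 0, 0, 0, 0.004, 0, 0, 0, 0, 0, 0, 0.004, 0, 0, 0, 0, 0, 0, 0.004, 0, 0, 0, 0, 0, 0, 0.004, 0, 0, 0, 0, 0, 0, 0.003, 0, 0, 0, 0, 0, 0, 0.002, 0, 0, 0, 0, 0, 0, 0.001, 0, 0, 0, 0, 0, 0, 0, 0, 0])

```text
t: 10.5
tool_pos: [597.6, 13.9, 19.5]
orientation: [[-0.999, -0.052, -0.0], [-0.052, 0.999, 0.0], [0.0, 0.0, -1.0]]
wrist_force: [-0.6, -0.2, -0.1]
gripper_width: 0.003
grip_force: 0.2
```

>>> play_rows(motion=[0, 0, 0, 0, 0.001, 0, 0, 0, 0, 0, 0, 0.001, 0, 0, 0, 0, 0, 0, 0, 0, 0])

```text
t: 10.8
tool_pos: [597.6, 15.6, 19.6]
orientation: [[-0.999, -0.052, -0.0], [-0.052, 0.999, 0.0], [0.0, 0.0, -1.0]]
wrist_force: [-0.7, -1.1, -0.3]
gripper_width: 0.005
grip_force: 0.4
```

>>> play_rows(motion=[0, 0, 0, 0, 0.001, 0, 0, 0, 0, 0, 0, 0.001, 0, 0, 0, 0, 0, 0, 0, 0, 0])

```text
t: 11.1
tool_pos: [597.6, 16.6, 19.6]
orientation: [[-0.999, -0.051, 0.0], [-0.051, 0.999, -0.001], [-0.0, -0.001, -1.0]]
wrist_force: [-1.0, -3.6, -0.1]
gripper_width: -0.0
grip_force: 1.9
```

Contact at the stop, at the expected spot. I back off, lift clear and check.

>>> play_rows(motion=[0, 0, 0, 0, 0.001, 0, 0, 0, 0, 0, 0, 0, 0, 0, 0, 0, 0, 0, -0.01, 0, 0, 0, 0, 0, 0, -0.03, 0, 0, 0, 0, 0, 0, -0.03, 0, 0, 0, 0, 0, 0, 0, -0.045, 0, 0, 0, 0, 0, 0, -0.045, 0, 0, 0, 0, 0, -0.045, -0.01, 0, 0, 0, 0, 0, -0.045, -0.01, 0, 0, 0, 0, 0, -0.045, 0, 0, 0, 0, 0, 0, -0.045, 0, 0, 0, 0, 0, 0, 0, 0, 0])

```text
t: 12.3
tool_pos: [609.0, -239.5, 130.2]
orientation: [[-0.999, -0.043, 0.001], [-0.043, 0.999, -0.004], [-0.001, -0.004, -1.0]]
wrist_force: [0.4, -0.0, -0.1]
gripper_width: 0.003
grip_force: 0.0
```

Run:
```python
from rig import robot
from h import *
np.set_printoptions(precision=1,suppress=True)
s=robot.observe();print(s["t"],rack(s["tool_pos"]),s["tool_pos"],s["wrist_force"])
f=look(robot,"t8");c,q=caps(f);print(rack(ray(f,c,55)),q)
cv2.imwrite("pics/t8c.png",cv2.resize(f["image"][100:290,240:500],None,fx=3,fy=3,interpolation=cv2.INTER_CUBIC))
```

```text
12.3 [[-224.1  -28.2]] [ 609.  -239.5  130.2] [ 0.4 -0.  -0.1]
[[ 98.8 -29.8]
 [ 62.8 -28.7]
 [ 62.7  30.6]
 [ 26.8  30.4]
 [ 98.5  30.8]] [(16, 16, 200), (16, 16, 204), (16, 16, 204), (16, 16, 201), (16, 16, 201)]
```

View pics/t8c.png

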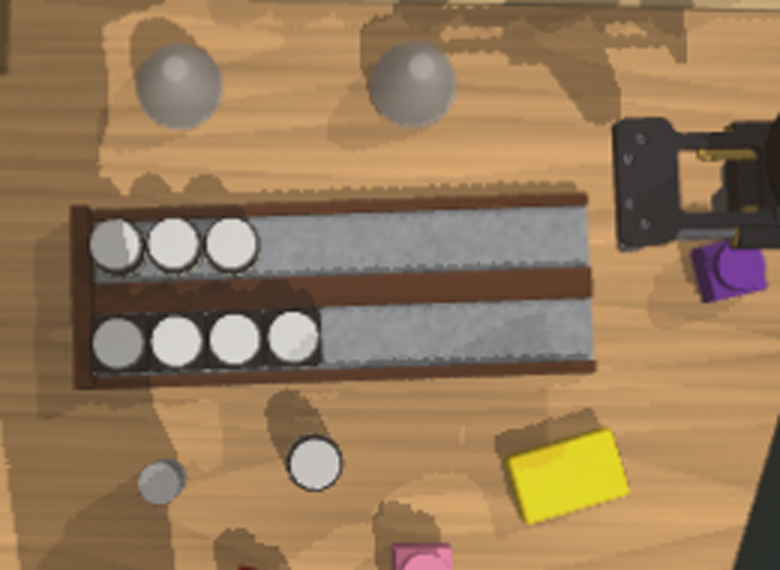

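The view shows both rows closed up against the stop: caps at crop x 115–232 for the round jars and 118–293 for the squares. Everything beside the rack is where it was. The hind caps, at 62.8 (round3) and 26.8 (square4), agree with a stop face at about 152.8 in my frame and 36 mm pitch.

```bash
python3 -c "
from rig import robot
print(robot.job_done())"
```

```text
the job is handed in; nothing more can be done
None
```

Both rows were pushed home against the end stop with no visible gaps, nothing around the rack moved in the final view, and the job was handed in at about 12 s of the 42 s limit; no verdict came back.

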